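# Put the carving board in the drying rack

### The arm

A 6-joint arm with a two-finger parallel gripper is mounted at the origin on the work surface. World frame = base frame: x ahead of the robot, y to its left, z up, the work surface at z = 0. Lengths are in mm, angles in rad, forces in N, time in s.
With the tool pointing down it reaches from about 275 to 775 mm from the base axis. Payload 14.6 kg.
Tool frame: the origin (TCP) lies midway between the tips of the shut fingers; the grasp point (between the pads) lies 19 mm behind it; z points along the fingers, y is the line along which they close (so a half turn about z gives the same grasp; the last joint's range is limited). The gripper opens to 85 mm and grips with 20 to 120 N. Pads are 22 mm wide; open, the fingers measure 114 mm over their backs; the gripper's body (76 mm by 85 mm) begins 54 mm behind the grasp point. The pads swing forward as they close: fully open they stand 13 mm farther back than shut.
Start: joints at [-1.334, 0.263, -0.048, 1.259, 0, 1.415], TCP at [200.467, -485.223, 231.278] pointing down, gripper open.
Joint ranges: [-2.65, 2.65], [-0.89, 1.7], [-1.18, 1.37], [-2.13, 2.11], [-1.35, 1.29], [-3.14, 3.14]. Speed limits (rad/s): [1.89, 1.89, 2.57, 2.79, 3.14, 3.14].

### API

Orientations are given as a rotation vector (axis times angle).
In Python, from plant import ctrl, imaging gives the robot as it stands.
- The arm moves only by the tool play_rows, never from a script. Its argument "rows" is a list of rows, each a list of 7 numbers: the shift along the tool's x, y, z scaled (see below), then the turn, a rotation vector about the tool's x, y, z scaled (see below), then the opening, from -1 (shut) to 1 (fully open), so that 0 is half open. A call has 1 to 10 rows; each row shifts and turns the commanded pose from where the row before left it, along the tool's axes as they then stand; what a row does not reach is not made up. The controller multiplies each number of a shift by 0.15 m and each number of a turn by pi/2 rad. A row lasts 1/12 s, in which the tool goes at most 41.7 mm and 7.16 degrees, less where a joint would pass 70% of its speed; a pose out of reach is approached as far as the arm can. A call with a number of a shift or a turn outside -1 to 1 is refused whole. A call with a gripper value outside its range is refused whole. The fingers move at their own pace and stop on an object; "force" is the grip in N (left out, the last holds). Time passes only in rows, so rows that do not move let the fingers close. It gives the time, the measured TCP pose, the force, the opening and the grip force at its end, in the units of the state.
- ctrl.sense(): the state, without advancing time (a new reading comes with each control period).
- imaging.camera(name): name is "scene" or "top" or "wrist"; returns the picture (400x640x3 uint8, blue, green, red); there is no depth.
- imaging.calibration(name): a dict with "fx", "fy", "cx", "cy" (pixels), "R" (3x3) and "t" (3): a world point X has camera coordinates R X + t. Camera axes: x right, y down, z forward; pixel columns grow to the right and rows downward; lengths in mm; the calibration is good to about 2 mm. The wrist camera is an equidistant fisheye: a pixel r from the principal point sees the ray r / f radians off the axis. A picture is of the moment at which its call begins: read the wrist's pose just before it. calibration takes no time and is no camera call; for the wrist camera it gives the pose at the moment of the call.
- ctrl.finish_job(): hands the job in; it is judged then, once.
The state is a dict: "clock": time; "joints": joint angles; "dq": joint speeds; "effort": joint torques, N m; "tcp_pos": TCP position; "ee_rot": TCP orientation; "force": force on the tool from outside, world axes, zero at the start; "torque": the same for the moment, N m; "opening": finger opening in mm; "finger_force": force on a finger pad.
Only numpy, scipy, OpenCV 4.12 (cv2) and the standard library are available. Lean on these libraries where they do the work, as an engineer would, in place of code of your own. Each camera call takes 0.05 s, during which the arm holds its last target. There are 200 camera calls.

### The job

Pick up the board with the half-carved owl on it and slide it, leading edge first, onto the pair of runners in the drying rack that leaves room above for the owl. Push it gently until it just touches the depth stop, without shifting the stop, then let go so that it lies flat on its runners against the stop; do not ram or jam anything, and leave everything else on the bench where it is.

Things in the scene. Friction and masses are not known exactly. Their poses are not given: they have to be found in the camera images.
- board: Loose plywood carving board to put away, 130 (its x) x 150 (y) x 8 mm, a half-carved wooden owl screwed on it. Origin: underside, centre of the sheet (edges at x +-65, y +-75 mm); z up; +x to the leading edge. A tongue 34 mm wide runs from the -x edge to x = -160 mm. About 0.26 kg (varies by a fifth), nose-heavy when held by its rib: grip hard (50 N).
- board_grip (a point): Point in the board's grip rib, 132 mm behind the board's origin (-x), 30 mm above its underside. The rib is an upright dark wooden bar on the tongue, 50 mm long (board x), 14 mm wide (board y), from 8 to 44 mm above the underside: pinch it across its width from above.
- owl_top (a point): Top of the owl's head: 75 mm above the board's underside, 20 mm behind the board's origin (-x). The owl is at most 62 mm across.
- rack: Fixed open-sided wooden drying rack 214 mm wide, 180 deep, 242 tall, on four 22 mm posts. Origin on the bench at the middle of its mouth; +x points straight in (the way a board slides), z up. Top board's underside at z = 230 mm. It holds two pairs of runners and a depth stop. When home, the board's rib stays 55 to 90 mm in front of the mouth.
- lower_runners (a point): Middle of the mouth at the height of the fixed lower runners' tops, 50 mm above the bench. The runners run from rack x = 0 to 180 mm, tops from |y| = 59 to 77.5 mm: they bear a board's two side edges. Fences rise 12 mm above the tops at |y| = 77.5 mm, so a 150 mm board has 2.5 mm play each side. A board here must pass its load under the middle runners' front slat.
- middle_runners: The other pair of runners, clamped at a height that differs each time (tops 109 to 185 mm above the bench). Same length, width and fences as the lower pair; axes as the rack's. Origin at the mouth, middle line, height of the tops. 14 mm thick; joined by a cross slat at the mouth and one at the back, both 14 mm thick, flush with the tops.
- stop_track (a point): On the rack's middle line 105 mm inside the mouth, 130 mm above the bench: the foremost place of the depth stop, an upright dark lath 30 mm wide serving both levels (z 35 to 225 mm). Its face is 0 to 35 mm deeper than this point; that is not measured: feel for it with the board. Held by friction alone: about 13 N shifts it back; under 10 N it stays.
- mallet: Bystander: round wooden carver's mallet lying down, head 60 mm across, 200 mm long; origin at its underside. Leave alone.
- chisel: Bystander: red-handled screwdriver lying on the bench; origin at its underside. Leave alone.
- brush: Bystander: small brush lying on the bench; origin at its underside. Leave alone.
- glue: Bystander: white glue bottle, 56 mm across, 150 mm tall; origin at its underside. Leave alone.
- mug: Bystander: white mug, 76 mm across, 85 mm tall; origin at its underside. Leave alone.
- blank: Bystander: plain block of pale wood 110 x 60 x 50 mm; origin at its underside. Leave alone.
- bowl_form: Bystander: turned dark wooden form, 90 mm across, 60 mm tall; origin at its underside. Leave alone.
- jar: Bystander: amber jar with a steel lid, 60 mm across, 80 mm tall; origin at its underside. Leave alone.

How it is judged:
By the outcome, as a careful person would: the job done as asked, in the order asked, and still so for the second after the job is handed in, with the robot touching nothing.
It also fails if it takes over 58 s, if anything falls off the work surface, if the arm or the gripper's body presses on something with over 40 N, if the wrist force passes 120 N, or if a joint passes its speed limit or range.

## Working session

There is one attempt and no reset: what is moved stays moved. The work goes in short steps, Python scripts to look and compute and a tool call to move; the robot and the scene stay as the last step left them, time stands still between calls to the robot, and variables do not carry over. Pictures are saved under pics/ and viewed, at most 10 in all, crops included, and the job is handed in when it is done.

Besides the shell and the picture viewer there is one more tool, called in YAML: its name, and indented under it one key for each argument. play_rows: Moves the arm, as the interface text tells. Shifts and turns lie within -1 to 1; 1 stands for 0.15 m of shift or pi/2 rad of turn. Its arguments: {"type":"object","properties":{"rows":{"type":"array","items":{"type":"array","items":{"type":"number"}}},"force":{"type":"number"}},"required":["rows"]}

```bash
mkdir -p pics; cat > h.py <<'E'
import numpy as np, cv2
from plant import ctrl, imaging
def ray(c,u,v):
    R=np.array(c["R"]);t=np.array(c["t"]);
    d=R.T@np.array([(u-c["cx"])/c["fx"],(v-c["cy"])/c["fy"],1.]); return -R.T@t,d
def onz(c,u,v,z):
    o,d=ray(c,u,v); return o+d*(z-o[2])/d[2]
def proj(c,X):
    p=np.array(c["R"])@np.array(X,float)+np.array(c["t"]); return [c["fx"]*p[0]/p[2]+c["cx"],c["fy"]*p[1]/p[2]+c["cy"]]
E
python3 - <<'E'
from h import *
for n in("scene","top"):
    im=imaging.camera(n); cv2.imwrite(f"pics/{n}0.png",im)
    c=imaging.calibration(n); o,d=ray(c,c["cx"],c["cy"]); print(n,o,d,c["fx"],c["cx"],c["cy"])
print(ctrl.sense())
E
```

```text
scene [1351.85669015 -241.55536775 1354.93853754] [-0.53273876  0.15193546 -0.8325293 ] 491.3680990878819 324.54434042581585 201.07085204589623
top [ 428.88126689  -34.98735202 1422.00732413] [ 0.1258945   0.02202952 -0.99179901] 504.41743116666515 311.1153774740506 194.77929688197736
{'clock': 0.1, 'joints': array([-1.33430336e+00,  2.63501784e-01, -4.88420365e-02,  1.25942296e+00,
       -1.16613444e-05,  1.41556077e+00]), 'dq': array([ 1.85854099e-03, -2.09996318e-03,  1.65533494e-03, -7.90788982e-04,
       -1.81458299e-06,  7.44145158e-04]), 'effort': array([ 3.71690083e-03, -6.38577747e+01,  3.85065329e+01,  9.89761495e-03,
       -1.67799931e-04,  9.14832157e-07]), 'tcp_pos': array([ 200.40417811, -484.98494533,  230.87089256]), 'ee_rot': array([-3.08057424e+00, -6.11210388e-01,  8.01947520e-05]), 'force': array([-0.60773926, -0.4909354 ,  0.53954864]), 'torque': array([-0.04068037, -0.01231246,  0.0331155 ]), 'finger_force': 0.0, 'opening': 85.67105779522505}
```

View pics/scene0.png

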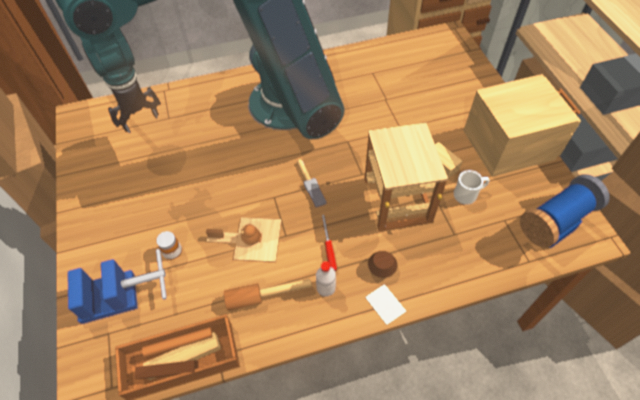

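View pics/top0.png

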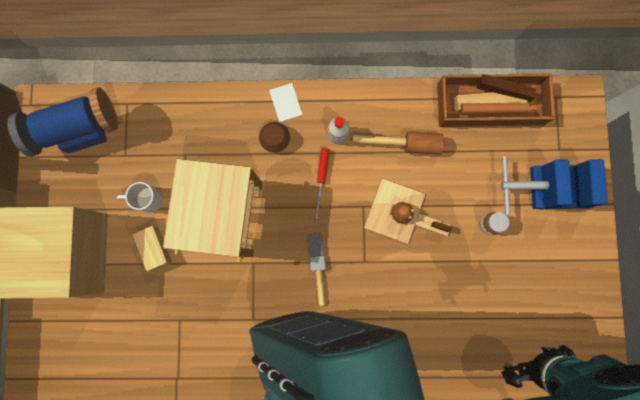

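The scene shows the board around (258,240) with its rib at the left, and the rack at (405,175). In the top view, the board is at (396,211) with its rib at (436,226) to the right, and the rack top is at (208,207) with its mouth to the right. Next I enlarge both.

```bash
python3 - <<'E'
from h import *
t=cv2.imread("pics/top0.png"); s=cv2.imread("pics/scene0.png")
a=cv2.resize(t[140:270,150:280],(390,390),interpolation=2); b=cv2.resize(t[165:260,355:465],(0,0),fx=3.6,fy=3.6,interpolation=2)
c=cv2.resize(s[115:235,350:460],(0,0),fx=5,fy=5,interpolation=2)
cv2.imwrite("pics/ab.png",np.hstack([a,cv2.copyMakeBorder(b,0,390-b.shape[0],0,0,0)]))
cv2.imwrite("pics/c.png",c)
E
```

```text
(no output)
```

View pics/ab.png

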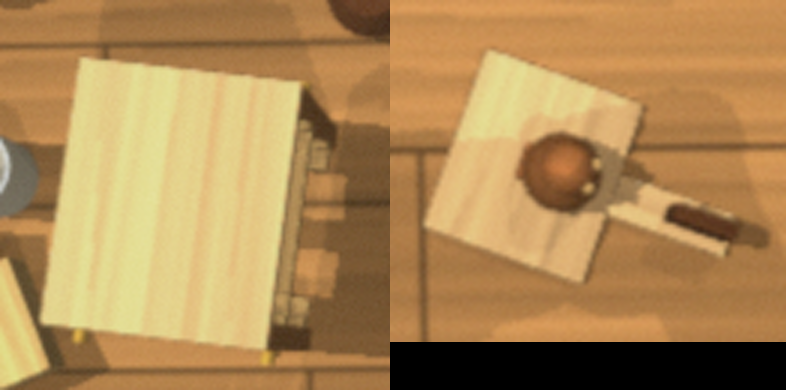

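View pics/c.png

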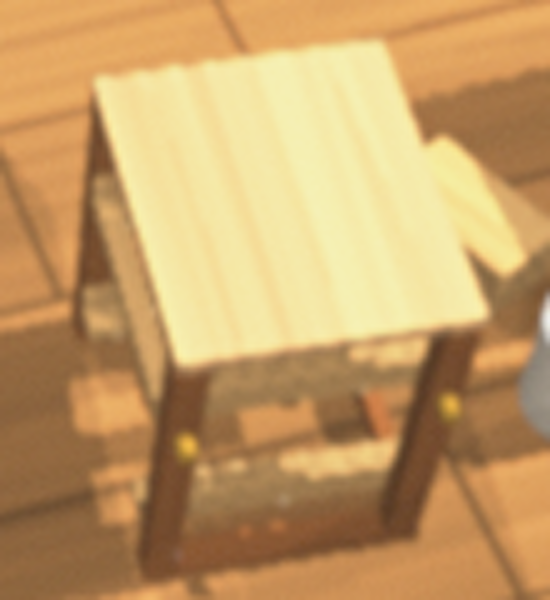

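The top-view crop shows the rack's top corners, with the slat front face just outside the mouth edge at crop x≈305. It also shows the board corners at crop (490,50), (643,103), (585,283) and (427,228), and the rib from (668,210) to (735,235). The scene crop shows the middle slat's front as a strip from (95,180) to (160,400), and brass clamp knobs at (187,445) and (450,405).

```bash
python3 - <<'E'
from h import *
T=imaging.calibration("top");S=imaging.calibration("scene")
ft=lambda x,y:(150+x/3,140+y/3); fb=lambda x,y:(355+(x-390)/3.6,165+y/3.6); fs=lambda x,y:(350+x/5,115+y/5)
P=np.array([onz(T,*ft(*p),242)[:2] for p in [(80,57),(303,82),(267,350),(42,323)]])
Q=np.array([onz(S,*fs(*p),242)[:2] for p in [(382,40),(95,80),(180,367),(487,322)]])
print("rack top",P.round(),"\nscene",Q.round())
# P order: backleft.. ; P1,P2 mouth (P1 far x, P2 near x)
print("sides",[np.linalg.norm(P[i]-P[(i+1)%4]).round(1) for i in range(4)])
B=np.array([onz(T,*fb(*p),8)[:2] for p in [(490,50),(643,103),(585,283),(427,228)]])
print("board",B.round(1),[np.linalg.norm(B[i]-B[(i+1)%4]).round(1) for i in range(4)])
c=B.mean(0); e=(B[0]+B[3]-B[1]-B[2]); e/=np.linalg.norm(e)
r=np.array([onz(T,*fb(*p),44)[:2] for p in [(668,210),(735,235)]])
print("ctr",c,"yaw",np.degrees(np.arctan2(e[1],e[0])),"grip",c-132*e, "rib rough",r.mean(0))
# rack frame
m=(P[1]+P[2])/2; f=(P[0]+P[3]-P[1]-P[2]); f/=np.linalg.norm(f)
Qs=Q
for name,A in(("top",P),("scn",np.array([Q[3],Q[2],Q[1],Q[0]]))):
    m=(A[1]+A[2])/2; f=(A[0]+A[3]-A[1]-A[2]); f/=np.linalg.norm(f); print(name,"mouth",m,"yaw",np.degrees(np.arctan2(f[1],f[0])))
m=(P[1]+P[2])/2; f=(P[0]+P[3]-P[1]-P[2]); f/=np.linalg.norm(f)
def onmouth(c,u,v,dx=0):
    o,d=ray(c,u,v); s=((m+f*dx-o[:2])@f)/(d[:2]@f); X=o+d*s
    return [((X[:2]-m)@np.array([-f[1],f[0]])).round(1),X[2].round(1)]
for p in [(93,180),(155,400),(120,270)]: print("slat left edge scn",onmouth(S,*fs(*p)))
for p in [(311,125),(299,215),(285,310)]: print("slat right edge top",onmouth(T,*ft(*p)))
for k in [(187,445),(450,405)]:
    o,d=ray(S,*fs(*k)); n=np.array([-f[1],f[0]]); 
    for off in (-107,-115):
        s=((m+n*off-o[:2])@n)/(d[:2]@n); X=o+d*s; print("knob",off,(X[:2]-m)@f,X[2])
E
```

```text
rack top [[669. 313.]
 [646. 134.]
 [435. 161.]
 [458. 337.]] 
scene [[461. 339.]
 [439. 163.]
 [651. 136.]
 [674. 310.]]
sides [np.float64(180.1), np.float64(212.6), np.float64(178.0), np.float64(212.5)]
board [[ 651.3 -206.7]
 [ 607.9 -324.7]
 [ 468.3 -275. ]
 [ 512.  -154.2]] [np.float64(125.8), np.float64(148.2), np.float64(128.4), np.float64(148.8)]
ctr [ 559.85659166 -240.14665847] yaw 69.96053166551192 grip [ 514.6244986  -364.15495561] rib rough [ 511.91364896 -357.84780017]
top mouth [540.78344416 147.2270311 ] yaw 82.75686047023339
scn mouth [544.65087254 149.31486365] yaw 82.56826482590029
slat left edge scn [np.float64(79.2), np.float64(177.6)]
slat left edge scn [np.float64(-85.6), np.float64(174.4)]
slat left edge scn [np.float64(6.3), np.float64(180.2)]
slat right edge top [np.float64(-82.3), np.float64(172.5)]
slat right edge top [np.float64(-6.1), np.float64(172.4)]
slat right edge top [np.float64(73.3), np.float64(179.4)]
knob -107 15.690597947013643 154.5628611310808
knob -115 12.485639123065221 167.42485566063874
knob -107 174.66737376703261 154.0843745484699
knob -115 169.75898287500976 166.9514960494662
```

Ray-plane crossings put the slat's lower edge at z≈175, so the middle tops are at about 185 mm. That leaves only about 45 mm up to the top board, so the owl needs the lower runners (125 mm < 171 mm). Next I turn and hover over the rib.

play_rows:
  rows:
    - [0,0,0,0,0,-0.0756,1]
    - [0,0,0,0,0,-0.0756,1]
    - [0,0,0,0,0,-0.0756,1]
    - [0,0,0,0,0,-0.0756,1]
    - [0,0,0,0,0,-0.0756,1]
    - [0,0,0,0,0,-0.0756,1]
    - [0,0,0,0,0,-0.0756,1]

```text
clock: 0.68
tcp_pos: [200.4, -485.1, 231.0]
ee_rot: [-2.566, -1.811, -0.0]
force: [-0.3, 0.1, -0.1]
opening: 85.6
finger_force: 0.0
```

play_rows:
  rows:
    - [0.166,0.187,0.06,0,0,0,1]
    - [0.166,0.187,0.06,0,0,0,1]
    - [0.166,0.187,0.06,0,0,0,1]
    - [0.166,0.187,0.06,0,0,0,1]
    - [0.166,0.187,0.06,0,0,0,1]
    - [0.166,0.187,0.06,0,0,0,1]
    - [0.166,0.187,0.06,0,0,0,1]
    - [0.166,0.187,0.06,0,0,0,1]
    - [0.166,0.187,0.06,0,0,0,1]
    - [0,0,0,0,0,0,1]

```text
clock: 1.52
tcp_pos: [518.3, -357.4, 147.7]
ee_rot: [-2.567, -1.807, -0.001]
force: [-0.6, 0.7, -0.7]
opening: 85.2
finger_force: 0.0
```

```bash
cat >> h.py <<'E'
from scipy.spatial.transform import Rotation as Ro
def st():
    s=ctrl.sense(); R=Ro.from_rotvec(s["ee_rot"]).as_matrix()
    print("t",round(s["clock"],2),"tcp",s["tcp_pos"].round(1),"xyaw",np.degrees(np.arctan2(R[1,0],R[0,0])).round(2),"z",R[:,2].round(4),"F",s["force"].round(1),"T",s["torque"].round(2),"open",round(s["opening"],1),"ff",round(s["finger_force"],1)); return s,R
def fray(c,u,v):
    R=np.array(c["R"]);t=np.array(c["t"]);x,y=(u-c["cx"])/c["fx"],(v-c["cy"])/c["fy"];r=np.hypot(x,y)+1e-12
    return -R.T@t,R.T@np.array([x/r*np.sin(r),y/r*np.sin(r),np.cos(r)])
def fonz(c,u,v,z):
    o,d=fray(c,u,v); return o+d*(z-o[2])/d[2]
def fproj(c,X):
    p=np.array(c["R"])@np.array(X,float)+np.array(c["t"]); h=np.hypot(p[0],p[1]); a=np.arctan2(h,p[2])
    return [c["cx"]+c["fx"]*a*p[0]/h,c["cy"]+c["fy"]*a*p[1]/h]
E
python3 - <<'E'
from h import *
st(); c=imaging.calibration("wrist"); im=imaging.camera("wrist"); cv2.imwrite("pics/w1.png",im)
import json; json.dump({k:np.array(v).tolist() for k,v in c.items()},open("w1.json","w"))
o,d=fray(c,c["cx"],c["cy"]);print(o,d,c["fx"],c["cx"],c["cy"]); print(fproj(c,[514.6,-361,44]))
E
```

```text
t 1.52 tcp [ 518.3 -357.4  147.7] xyaw 70.31 z [-8.0e-04  2.4e-03 -1.0e+00] F [-0.6  0.7 -0.7] T [ 0.07 -0.07 -0.01] open 85.2 ff 0.0
[ 541.64835026 -293.32232802  291.61770581] [-0.09173788 -0.25212145 -0.9633374 ] 309.70691628693146 317.6504925811396 200.73718324825663
[np.float64(314.8938134400294), np.float64(205.21244589783942)]
```

View pics/w1.png

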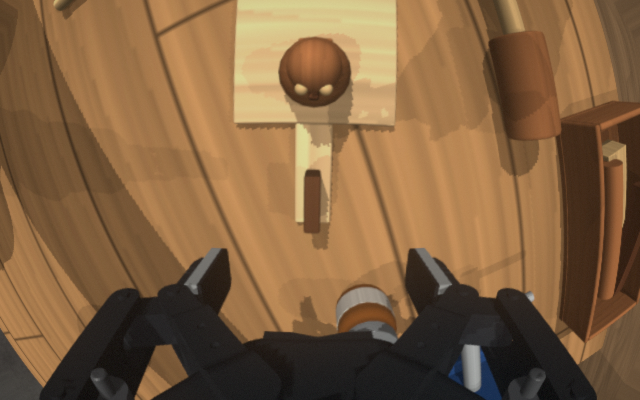

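The wrist view shows the rib at columns 304–321 with its top's rear end at row 232, and the board's rear corners at (234,123) and (396,126). The jar sits behind at (365,310), so I check its clearance.

```bash
python3 - <<'E'
from h import *
import json
c=json.load(open("w1.json"))
a,b=fonz(c,234,123,8)[:2],fonz(c,396,126,8)[:2]; print("rear corners",a,b,np.linalg.norm(a-b))
n=(a-b)/np.linalg.norm(a-b); f=np.array([n[1],-n[0]]); print("yaw",np.degrees(np.arctan2(f[1],f[0])),"grip from sheet",(a+b)/2-67*f)
for p in [(312,232),(312,201),(313,175)]: print("rib z44",fonz(c,*p,44)[:2])
e0,e1=fonz(c,305,171,44)[:2],fonz(c,304,231,44)[:2]; g0,g1=fonz(c,321,171,44)[:2],fonz(c,320,232,44)[:2]
for u,v in((e0,e1),(g0,g1)): d=u-v;print("rib edge yaw",np.degrees(np.arctan2(d[1],d[0])))
print("rib widths",np.linalg.norm(e0-g0),np.linalg.norm(e1-g1))
r=(e1+g1)/2; print("grip from rear",r+25*f)
T=imaging.calibration("top"); j=onz(T,494,222,80); print("jar",j); 
G=r+25*f; print("jar rel grip (fwd,left)",(j[:2]-G)@f,(j[:2]-G)@n)
E
```

```text
rear corners [ 466.74436895 -270.85916714] [ 607.17126661 -324.32554521] 150.26099683782624
yaw 69.15608319393495 grip from sheet [ 513.1176503  -360.20742157]
rib z44 [ 504.13554773 -382.68597776]
rib z44 [ 513.57387325 -356.76233681]
rib z44 [ 521.82671535 -336.40274187]
rib edge yaw 68.7320508445359
rib edge yaw 69.54756026611794
rib widths 12.978504237531466 13.73571103438323
grip from rear [ 513.18709102 -358.89556186]
jar [ 520.98693777 -487.79307131   80.        ]
jar rel grip (fwd,left) -117.68621389517007 -53.15412130439584
```

play_rows:
  rows:
    - [-0.025,-0.027,0,0,0,0.0125,1]
    - [0,0,0.18,0,0,0,1]
    - [0,0,0.18,0,0,0,1]
    - [0,0,0.18,0,0,0,1]
    - [0,0,0.18,0,0,0,1]
    - [0,0,0.1,0,0,0,1]
    - [0,0,0.078,0,0,0,1]
    - [0,0,0,0,0,0,1]

```text
clock: 2.23
tcp_pos: [506.6, -362.9, 13.9]
ee_rot: [-2.59, -1.773, 0.001]
force: [0.5, 1.2, 0.1]
opening: 85.5
finger_force: 0.0
```

```bash
python3 -c "
from h import *
st()"
```

```text
t 2.23 tcp [ 506.6 -362.9   13.9] xyaw 68.79 z [-0.0025  0.002  -1.    ] F [0.5 1.2 0.1] T [0.01 0.03 0.01] open 85.5 ff 0.0
```

play_rows:
  rows:
    - [0.037,0.033,0,0,0,0,1]
    - [0,0,0,0,0,-0.003,1]
    - [0,0,0,0,0,0,1]

```text
clock: 2.48
tcp_pos: [516.2, -359.8, 16.9]
ee_rot: [2.584, 1.784, 0.001]
force: [0.0, 0.5, -0.6]
opening: 85.5
finger_force: 0.0
```

```bash
python3 -c "
from h import *
st()"
```

```text
t 2.48 tcp [ 516.2 -359.8   16.9] xyaw 69.23 z [ 0.0014 -0.0013 -1.    ] F [ 0.   0.5 -0.6] T [-0.04  0.03 -0.04] open 85.5 ff 0.0
```

play_rows:
  rows:
    - [0,0,0,0,0,0,1]
    - [0,0,0,0,0,0,1]
    - [0,0,0,0,0,0,1]
    - [0,0,0,0,0,0,1]

```text
clock: 2.82
tcp_pos: [515.7, -359.3, 15.8]
ee_rot: [2.585, 1.784, 0.0]
force: [-0.4, -0.2, -0.2]
opening: 85.3
finger_force: 0.0
```

play_rows:
  rows:
    - [-0.008,-0.015,0.02,0,0,0,1]
    - [0,0,0,0,0,0,1]
    - [0,0,0,0,0,0,1]
    - [0,0,0,0,0,0,-0.4]
    - [0,0,0,0,0,0,-0.4]
    - [0,0,0,0,0,0,-0.4]
    - [0,0,0,0,0,0,-0.4]
    - [0,0,0,0,0,0,-0.4]
    - [0,0,0,0,0,0,-0.4]
  force: 50

```text
clock: 3.57
tcp_pos: [513.2, -359.6, 12.6]
ee_rot: [2.586, 1.784, -0.0]
force: [-0.0, -1.0, -0.3]
opening: 25.7
finger_force: 0.0
```

play_rows:
  rows:
    - [0,0,0,0,0,0,-1]
    - [0,0,0,0,0,0,-1]
    - [0,0,0,0,0,0,-1]
    - [0,0,0,0,0,0,-1]
    - [0,0,0,0,0,0,-1]
    - [0,0,0,0,0,0,-1]
  force: 55

```text
clock: 4.07
tcp_pos: [513.2, -359.7, 12.7]
ee_rot: [2.585, 1.784, 0.0]
force: [-1.6, -0.3, 4.0]
opening: 13.4
finger_force: 54.3
```

```bash
python3 -c "
from h import *
st()"
```

```text
t 4.07 tcp [ 513.2 -359.7   12.7] xyaw 69.22 z [ 1.e-04 -1.e-04 -1.e+00] F [-1.6 -0.3  4. ] T [0.12 0.22 0.17] open 13.4 ff 54.3
```

Grasp is good (13.4 mm opening, 54 N). Lift.

play_rows:
  rows:
    - [0,0,-0.05,0,0,0,-1]
    - [0,0,-0.1,0,0,0,-1]
    - [0,0,-0.15,0,0,0,-1]
    - [0,0,-0.1,0,0,0,-1]
    - [0,0,-0.05,0,0,0,-1]
    - [0,0,0,0,0,0,-1]
    - [0,0,0,0,0,0,-1]
    - [0,0,0,0,0,0,-1]
    - [0,0,0,0,0,0,-1]

```text
clock: 4.82
tcp_pos: [512.7, -359.2, 78.9]
ee_rot: [-2.584, -1.783, 0.001]
force: [0.1, 0.4, -2.7]
opening: 13.4
finger_force: 53.7
```

```bash
python3 - <<'E'
from h import *
st(); c=imaging.calibration("wrist"); im=imaging.camera("wrist"); cv2.imwrite("pics/w2.png",im)
import json; json.dump({k:np.array(v).tolist() for k,v in c.items()},open("w2.json","w"))
s=imaging.camera("scene");cv2.imwrite("pics/s2.png",s)
E
```

```text
t 4.82 tcp [ 512.7 -359.2   78.9] xyaw 69.22 z [-0.0014  0.0012 -1.    ] F [ 0.1  0.4 -2.7] T [-0.33  0.12 -0.01] open 13.4 ff 53.7
```

View pics/w2.png

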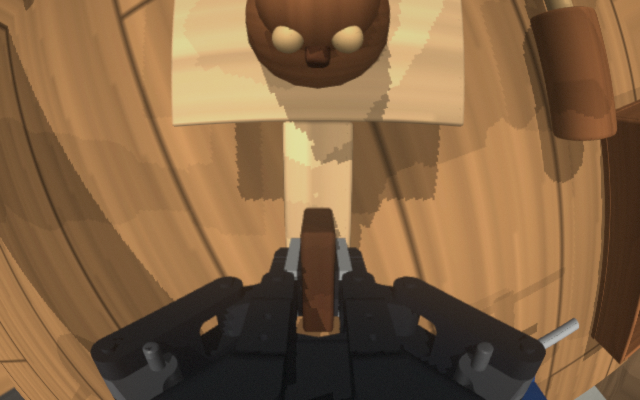

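The board is lifted, with its rear corners at (173,124) and (463,125). I work out its pose in the tool frame, scaling by the 150 mm width.

```bash
python3 - <<'E'
from h import *
import json
c=json.load(open("w2.json")); s,R=st(); p=s["tcp_pos"]
def corners(uv):
    o,d1=fray(c,*uv[0]); _,d2=fray(c,*uv[1])
    n=np.linalg.norm(d1-d2) # equal depth assumption
    k=150/n
    return [R.T@(o+d*k-p) for d in(d1,d2)]
for q in corners([(173,124),(463,125)]): print("tool frame by width",q)
for z in (p[2]-4.7+0,p[2]-4.7-5,p[2]-4.7-10):
    A=[R.T@(fonz(c,u,v,z)-p) for u,v in((173,124),(463,125))]; print("z",z,A,np.linalg.norm(A[0]-A[1]))
E
```

```text
t 4.92 tcp [ 512.9 -359.4   79.3] xyaw 69.22 z [-1.e-03  9.e-04 -1.e+00] F [-0.1  0.  -2.9] T [-0.27  0.11 -0.04] open 13.5 ff 53.7
tool frame by width [ 67.5687526  -74.84513559   6.83204379]
tool frame by width [67.06282126 75.15395691  6.70445026]
z 74.56781778572413 [array([ 67.58119124, -73.84384867,   4.82223836]), array([67.08256924, 74.12091775,  4.63949968])] 147.9657194060547
z 69.56781778572413 [array([ 67.55022739, -76.33638002,   9.82530286]), array([67.03478183, 76.62073169,  9.63639856])] 152.95809685461361
z 64.56781778572413 [array([ 67.51926353, -78.82891137,  14.82836737]), array([66.98699442, 79.12054564, 14.63329745])] 157.95047430317243
```

play_rows:
  rows:
    - [0,0,0,0,0,-0.037,-1]
    - [0,0,0,0,0,-0.075,-1]
    - [0,0,0,0,0,-0.0373,-1]

```text
clock: 5.17
tcp_pos: [513.0, -359.5, 79.6]
ee_rot: [-2.352, -2.082, 0.0]
force: [-0.2, -0.3, -3.4]
opening: 13.2
finger_force: 53.7
```

play_rows:
  rows:
    - [0.12,-0.0264,0,0,0,0,-1]
    - [0.2,-0.0264,0,0,0,0,-1]
    - [0.24,-0.0264,0,0,0,0,-1]
    - [0.24,-0.0264,0,0,0,0,-1]
    - [0.24,-0.0264,0,0,0,0,-1]
    - [0.24,-0.0264,0,0,0,0,-1]
    - [0.24,-0.0264,0,0,0,0,-1]
    - [0.18,-0.0264,0,0,0,0,-1]
    - [0.1,-0.0264,0,0,0,0,-1]
    - [0,0,0,0,0,0,-1]

```text
clock: 6.0
tcp_pos: [511.4, -84.3, 79.8]
ee_rot: [-2.355, -2.077, 0.0]
force: [-0.5, 0.1, -2.5]
opening: 13.2
finger_force: 53.7
```

play_rows:
  rows:
    - [0,0,0,0,0,0,-1]
    - [0,0,0,0,0,0,-1]
    - [0,0,0,0,0,0,-1]
    - [0,0,0,0,0,0,-1]
    - [0,0,0,0,0,0,-1]
    - [0,0,0,0,0,0,-1]

```text
clock: 6.5
tcp_pos: [512.3, -87.8, 80.0]
ee_rot: [-2.36, -2.074, 0.0]
force: [-0.2, 1.0, -2.9]
opening: 13.3
finger_force: 53.7
```

```bash
python3 - <<'E'
from h import *
st()
t=imaging.camera("top"); s=imaging.camera("scene"); cv2.imwrite("pics/top3.png",t); cv2.imwrite("pics/scene3.png",s)
T=imaging.calibration("top")
a=cv2.resize(t[150:265,230:360],(0,0),fx=6,fy=5.0,interpolation=2); cv2.imwrite("pics/a3.png",a)
b=cv2.resize(s[120:270,270:430],(0,0),fx=5,fy=4,interpolation=2); cv2.imwrite("pics/b3.png",b)
E
```

```text
t 6.5 tcp [512.3 -87.8  80. ] xyaw 82.61 z [-1.e-04  0.e+00 -1.e+00] F [-0.2  1.  -2.9] T [-0.32  0.01  0.01] open 13.3 ff 53.7
```

View pics/a3.png

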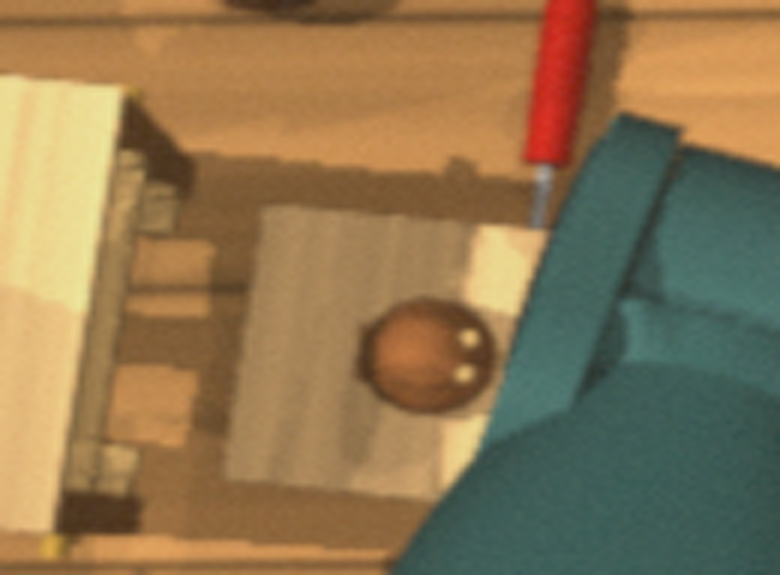

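View pics/b3.png

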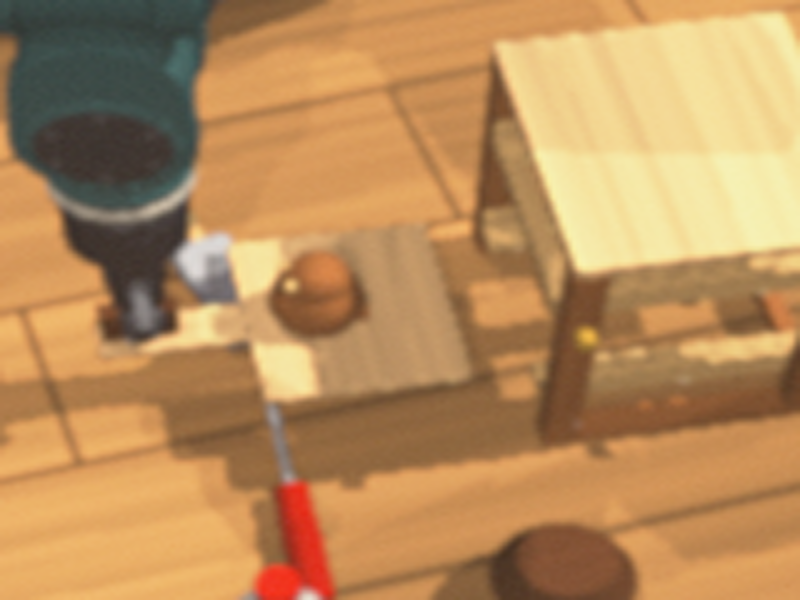

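The top crop shows the board's front corners at crop (262,205) and (225,480), with the lower runners' inner front ends near (175,232) and (138,447). The scene crop shows the front corners at (427,225) and (470,380), and the rear ones at (232,243) and (265,402).

```bash
python3 - <<'E'
from h import *
T=imaging.calibration("top");S=imaging.calibration("scene"); s,R=st(); p=s["tcp_pos"]
ta=lambda x,y:(230+x/6,150+y/5); sb=lambda x,y:(270+x/5,120+y/4)
def tri(a,b):
    o1,d1=ray(T,*a);o2,d2=ray(S,*b); k=np.linalg.lstsq(np.c_[d1,-d2],o2-o1,rcond=None)[0]
    X,Y=o1+d1*k[0],o2+d2*k[1]; return (X+Y)/2,np.linalg.norm(X-Y)
e=lambda x,y,z:p+R@np.array([x,y,z])
for n,a,b,tf in (("front right(+tool y)",(262,205),(470,380),(197,75,4.7)),("front left",(225,480),(427,225),(197,-75,4.7))):
    X,g=tri(ta(*a),sb(*b)); print(n,X.round(1),g.round(1),"expected unsagged",e(*tf).round(1))
    print("  top onz",onz(T,*ta(*a),75).round(1)," scn onz",onz(S,*sb(*b),75).round(1))
for b,tf in(((265,402),(67,75,4.7)),((232,243),(67,-75,4.7))): print("rear scn",onz(S,*sb(*b),75).round(1),e(*tf).round(1))
ft=lambda x,y:(150+x/3,140+y/3); fs=lambda x,y:(350+x/5,115+y/5)
for a,b in(((303,82),(180,367)),((267,350),(95,80)),((80,57),(487,322)),((42,323),(382,40))):
    X,g=tri(ft(*a),fs(*b)); print("rack top corner",X.round(1),g.round(1))
for q in((175,232),(138,447)): print("runner inner front",onz(T,*ta(*q),50).round(1))
for q in((178,182),(138,495)): print("runner outer front",onz(T,*ta(*q),62).round(1))
E
```

```text
t 6.6 tcp [512.3 -87.6  80. ] xyaw 82.64 z [-0. -0. -1.] F [ 0.2 -0.  -2.8] T [-0.27  0.01 -0.02] open 13.3 ff 53.7
front right(+tool y) [612.5  96.   64.5] 1.9 expected unsagged [612.   98.2  75.3]
  top onz [611.4  96.   75. ]  scn onz [618.4  92.4  75. ]
front left [464.5 115.6  66.4] 4.6 expected unsagged [463.2 117.4  75.3]
  top onz [463.7 112.4  75. ]  scn onz [470.8 115.5  75. ]
rear scn [599.4 -33.3  75. ] [595.3 -30.7  75.3]
rear scn [449.8  -9.9  75. ] [446.5 -11.5  75.3]
rack top corner [647.5 135.9 237.1] 2.9
rack top corner [435.7 162.6 238.7] 2.9
rack top corner [670.  313.7 235.7] 1.4
rack top corner [458.3 339.8 238.3] 2.7
runner inner front [600.2 138.3  50. ]
runner inner front [482.6 154.7  50. ]
runner outer front [626.3 135.5  62. ]
runner outer front [456.4 152.9  62. ]
```

In both views the nose sags about 5 mm (1.5°), and the board axis sits about 1.7 mm right of the runners' middle. I correct the pitch and side offset, then lower to about 7 mm above the runners.

play_rows:
  rows:
    - [0,-0.0113,0.03,0,0.0167,0,-1]
    - [0,0,0.039,0,0,0,-1]
    - [0,0,0,0,0,0,-1]
    - [0,0,0,0,0,0,-1]
    - [0,0,0,0,0,0,-1]
    - [0,0,0,0,0,0,-1]

```text
clock: 7.1
tcp_pos: [510.8, -86.9, 69.9]
ee_rot: [-2.346, -2.064, -0.031]
force: [-0.5, -0.8, -3.8]
opening: 13.5
finger_force: 53.7
```

```bash
python3 - <<'E'
from h import *
import json
s,R=st(); p=s["tcp_pos"]
w=imaging.calibration("wrist"); im=imaging.camera("wrist"); cv2.imwrite("pics/w4.png",im)
t=imaging.camera("top"); cv2.imwrite("pics/top4.png",t)
f=np.array([np.cos(np.radians(82.7)),np.sin(np.radians(82.7))]); n=np.array([-f[1],f[0]]); d=p[:2]-[541.2,150.3]
print("rack frame: fwd",d@f,"left",d@n)
E
```

```text
t 7.1 tcp [510.8 -86.9  69.9] xyaw 82.67 z [ 0.0036  0.0256 -0.9997] F [-0.5 -0.8 -3.8] T [-0.35  0.04  0.01] open 13.5 ff 53.7
rack frame: fwd -239.10482603435793 left -0.022733256540962535
```

play_rows:
  rows:
    - [0.04,0,0.001,0,0,0,-1]
    - [0.04,0,0.001,0,0,0,-1]
    - [0.04,0,0.001,0,0,0,-1]
    - [0.04,0,0.001,0,0,0,-1]
    - [0.04,0,0.001,0,0,0,-1]
    - [0.04,0,0.001,0,0,0,-1]
    - [0.03,0,0.001,0,0,0,-1]
    - [0,0,0,0,0,0,-1]

```text
clock: 7.87
tcp_pos: [515.9, -45.8, 69.7]
ee_rot: [-2.345, -2.064, -0.031]
force: [0.3, -0.0, -2.5]
opening: 13.3
finger_force: 53.7
```

play_rows:
  rows:
    - [0.02,0,0.0005,0,0,0,-1]
    - [0.02,0,0.0005,0,0,0,-1]
    - [0.02,0,0.0005,0,0,0,-1]
    - [0.02,0,0.0005,0,0,0,-1]
    - [0.02,0,0.0005,0,0,0,-1]
    - [0.02,0,0.0005,0,0,0,-1]
    - [0.02,0,0.0005,0,0,0,-1]
    - [0,0,0,0,0,0,-1]
    - [0,0,0,0,0,0,-1]
    - [0,0,0,0,0,0,-1]

```text
clock: 8.7
tcp_pos: [518.6, -25.9, 69.8]
ee_rot: [-2.346, -2.063, -0.031]
force: [1.0, 0.4, -3.4]
opening: 13.6
finger_force: 53.7
```

```bash
cat >> h.py <<'E'
def rk():
    s,R=st(); f=np.array([np.cos(np.radians(82.7)),np.sin(np.radians(82.7))]); n=np.array([-f[1],f[0]]); d=s["tcp_pos"][:2]-[541.2,150.3]
    F=s["force"][:2]; print("rack fwd %.1f left %.1f lead edge %.1f underside %.1f Ff %.1f Fl %.1f"%(d@f,d@n,d@f+197,s["tcp_pos"][2]-12.7,F@f,F@n))
E
python3 - <<'E'
from h import *
rk()
w=imaging.camera("wrist"); s=imaging.camera("scene"); cv2.imwrite("pics/w5.png",w); cv2.imwrite("pics/s5.png",s)
a=cv2.resize(s[110:240,290:460],(0,0),fx=4.6,fy=4.6,interpolation=2); cv2.imwrite("pics/a5.png",a)
E
```

```text
t 8.7 tcp [518.6 -25.9  69.8] xyaw 82.66 z [ 0.0034  0.026  -0.9997] F [ 1.   0.4 -3.4] T [-0.32  0.06  0.  ] open 13.6 ff 53.7
rack fwd -177.7 left 0.1 lead edge 19.3 underside 57.1 Ff 0.6 Fl -1.0
```

View pics/a5.png

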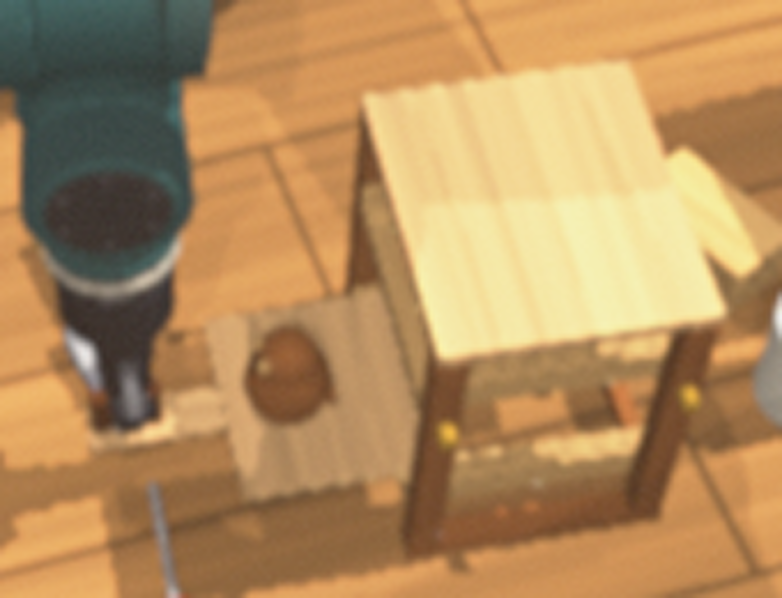

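The leading edge is inside the mouth between the posts, with no contact force. I lower slowly to feel the runners.

play_rows:
  rows:
    - [0,0,0.007,0,0,0,-1]
    - [0,0,0.007,0,0,0,-1]
    - [0,0,0.007,0,0,0,-1]
    - [0,0,0.007,0,0,0,-1]
    - [0,0,0,0,0,0,-1]
    - [0,0,0,0,0,0,-1]

```text
clock: 9.3
tcp_pos: [518.5, -25.8, 65.5]
ee_rot: [-2.346, -2.063, -0.031]
force: [-0.9, 0.1, -2.9]
opening: 13.3
finger_force: 53.7
```

```bash
python3 -c "
from h import *
rk()"
```

```text
t 9.3 tcp [518.5 -25.8  65.5] xyaw 82.65 z [ 0.0032  0.0261 -0.9997] F [-0.9  0.1 -2.9] T [-0.37  0.1   0.  ] open 13.3 ff 53.7
rack fwd -177.6 left 0.1 lead edge 19.4 underside 52.8 Ff 0.0 Fl 0.9
```

play_rows:
  rows:
    - [0.03,0,0.0008,0,0,0,-1]
    - [0.03,0,0.0008,0,0,0,-1]
    - [0.03,0,0.0008,0,0,0,-1]
    - [0.03,0,0.0008,0,0,0,-1]
    - [0.03,0,0.0008,0,0,0,-1]
    - [0.03,0,0.0008,0,0,0,-1]
    - [0.03,0,0.0008,0,0,0,-1]
    - [0,0,0,0,0,0,-1]

```text
clock: 9.97
tcp_pos: [522.6, 6.3, 65.6]
ee_rot: [-2.345, -2.064, -0.031]
force: [-0.0, -0.1, -2.4]
opening: 13.4
finger_force: 53.7
```

```bash
python3 -c "
from h import *
rk()"
```

```text
t 9.97 tcp [522.6   6.3  65.6] xyaw 82.7 z [ 0.0034  0.0262 -0.9997] F [-0.  -0.1 -2.4] T [-0.35  0.13 -0.02] open 13.4 ff 53.7
rack fwd -145.2 left 0.1 lead edge 51.8 underside 52.9 Ff -0.1 Fl -0.0
```

play_rows:
  rows:
    - [0.03,0,0.0008,0,0,0,-1]
    - [0.03,0,0.0008,0,0,0,-1]
    - [0.03,0,0.0008,0,0,0,-1]
    - [0.03,0,0.0008,0,0,0,-1]
    - [0.03,0,0.0008,0,0,0,-1]
    - [0.03,0,0.0008,0,0,0,-1]
    - [0.03,0,0.0008,0,0,0,-1]
    - [0,0,0,0,0,0,-1]
    - [0,0,0,0,0,0,-1]

```text
clock: 10.72
tcp_pos: [526.6, 37.0, 65.5]
ee_rot: [-2.345, -2.064, -0.031]
force: [0.1, 0.7, -2.8]
opening: 13.0
finger_force: 53.7
```

play_rows:
  rows:
    - [0,0,0.005,0,0,0,-1]
    - [0,0,0.005,0,0,0,-1]
    - [0,0,0,0,0,0,-1]
    - [0,0,0,0,0,0,-1]

```text
clock: 11.05
tcp_pos: [526.5, 36.6, 64.0]
ee_rot: [-2.346, -2.063, -0.031]
force: [-1.3, -0.6, -3.4]
opening: 13.6
finger_force: 53.7
```

```bash
python3 -c "
from h import *
rk()"
```

```text
t 11.05 tcp [526.5  36.6  64. ] xyaw 82.64 z [ 0.0032  0.026  -0.9997] F [-1.3 -0.6 -3.4] T [-0.37  0.1   0.02] open 13.6 ff 53.7
rack fwd -114.6 left 0.1 lead edge 82.4 underside 51.3 Ff -0.8 Fl 1.2
```

play_rows:
  rows:
    - [0,0,0.004,0,0,0,-1]
    - [0,0,0.003,0,0,0,-1]
    - [0,0,0,0,0,0,-1]
    - [0,0,0,0,0,0,-1]

```text
clock: 11.38
tcp_pos: [526.6, 36.8, 63.0]
ee_rot: [-2.346, -2.063, -0.031]
force: [-0.9, 0.0, -3.0]
opening: 13.2
finger_force: 53.7
```

```bash
python3 -c "
from h import *
rk()"
```

```text
t 11.38 tcp [526.6  36.8  63. ] xyaw 82.66 z [ 0.0033  0.0261 -0.9997] F [-0.9  0.  -3. ] T [-0.36  0.07  0.02] open 13.2 ff 53.7
rack fwd -114.5 left 0.1 lead edge 82.5 underside 50.3 Ff -0.1 Fl 0.9
```

No contact yet. I estimate the stop's depth from the reddish lath seen through the side in the scene picture, near (423,197), so I can approach quickly and then feel for it.

```bash
python3 - <<'E'
from h import *
S=imaging.calibration("scene"); im=cv2.imread("pics/scene0.png")
sub=im[188:206,412:434].astype(int)
for r in sub[::2]: print(' '.join('%3d/%3d'%(p[2],p[2]-p[0]) for p in r))
f=np.array([np.cos(np.radians(82.7)),np.sin(np.radians(82.7))]); n=np.array([-f[1],f[0]]); m=np.array([543.5,150.3])
for u,v in((421.5,193),(424.4,202),(427,193),(429,202)):
    for off in(15,-15):
        o,d=ray(S,u,v); s=((m+n*off-o[:2])@n)/(d[:2]@n); X=o+d*s; print((u,v),off,"fwd %.1f z %.1f"%((X[:2]-m)@f,X[2]))
E
```

```text
166/ 84 168/ 84 172/ 86 175/ 88 175/ 88 172/ 87 169/ 85 166/ 85 170/ 85 168/ 84 163/ 80 161/ 79 171/ 86 185/ 94 197/100 190/ 96 179/ 91 175/ 88 175/ 88 174/ 86 169/ 86 150/ 77
170/ 87 168/ 83 165/ 82 162/ 80 156/ 80 158/ 79 161/ 81 158/ 79 159/ 80 156/ 77 157/ 77 153/ 77 156/ 77 156/ 77 155/ 78 155/ 77 155/ 78 158/ 79 161/ 81 160/ 80 147/ 74 122/ 64
157/ 80 158/ 78 158/ 78 159/ 79 157/ 78 158/ 78 159/ 81 156/ 77 157/ 75 158/ 76 169/ 79 176/ 88 176/ 94 176/ 97 180/100 182/ 99 183/ 98 185/102 190/105 182/ 99 152/ 82 111/ 62
167/ 88 159/ 82 156/ 81 155/ 80 154/ 83 152/ 81 150/ 82 147/ 80 134/ 72 126/ 67 151/ 86 189/115 205/128 207/132 206/127 203/118 203/117 199/114 196/113 182/105 142/ 80 103/ 58
191/109 160/ 92 149/ 83 146/ 83 149/ 82 147/ 82 145/ 83 145/ 81 137/ 79 127/ 73 127/ 76 161/103 196/127 208/134 204/129 191/116 177/102 167/ 94 156/ 88 134/ 76 104/ 58  92/ 51
200/116 167/ 95 147/ 83 142/ 80 142/ 77 138/ 76 137/ 75 133/ 73 130/ 70 123/ 66 113/ 63 131/ 80 175/111 199/131 203/131 192/121 177/105 170/ 97 153/ 87 118/ 67  93/ 53  94/ 56
190/109 170/ 97 141/ 77 123/ 68 116/ 61 114/ 60 112/ 61 116/ 64 117/ 64 115/ 65 115/ 65 113/ 65 141/ 90 183/121 203/131 200/131 196/122 184/110 144/ 81 104/ 60  92/ 54 102/ 57
163/ 91 169/ 97 159/ 90 137/ 76 124/ 68 123/ 68 125/ 68 132/ 71 138/ 76 142/ 78 151/ 79 152/ 81 147/ 81 172/101 201/121 215/125 213/122 184/100 130/ 71  93/ 52  95/ 55 109/ 66
196/110 204/112 207/114 206/109 206/107 206/106 205/107 212/112 221/114 225/113 231/111 237/111 235/112 235/114 237/114 240/115 230/116 172/ 88 109/ 58  91/ 54 101/ 61 114/ 67
(421.5, 193) 15 fwd 173.7 z -1.6
(421.5, 193) -15 fwd 157.8 z 45.4
(424.4, 202) 15 fwd 193.3 z -61.3
(424.4, 202) -15 fwd 176.7 z -12.3
(427, 193) 15 fwd 193.5 z -6.7
(427, 193) -15 fwd 176.9 z 40.4
(429, 202) 15 fwd 210.4 z -66.0
(429, 202) -15 fwd 193.3 z -16.8
```

The lath isn't clearly visible there, so I find it by touch. I advance to just short of the stop's foremost place, then take small steps.

play_rows:
  rows:
    - [0.02,0,0.0005,0,0,0,-1]
    - [0.02,0,0.0005,0,0,0,-1]
    - [0.02,0,0.0005,0,0,0,-1]
    - [0.02,0,0.0005,0,0,0,-1]
    - [0.02,0,0.0005,0,0,0,-1]
    - [0.01,0,0.0003,0,0,0,-1]
    - [0,0,0,0,0,0,-1]
    - [0,0,0,0,0,0,-1]

```text
clock: 12.05
tcp_pos: [528.7, 53.2, 63.0]
ee_rot: [-2.346, -2.063, -0.031]
force: [-0.3, 0.3, -1.9]
opening: 12.8
finger_force: 53.7
```

```bash
python3 -c "
from h import *
rk()"
```

```text
t 12.05 tcp [528.7  53.2  63. ] xyaw 82.67 z [ 0.0033  0.026  -0.9997] F [-0.3  0.3 -1.9] T [-0.31  0.07  0.07] open 12.8 ff 53.7
rack fwd -97.9 left 0.1 lead edge 99.1 underside 50.3 Ff 0.3 Fl 0.4
```

play_rows:
  rows:
    - [0.007,0,0.0002,0,0,0,-1]
    - [0.007,0,0.0002,0,0,0,-1]
    - [0,0,0,0,0,0,-1]

```text
clock: 12.3
tcp_pos: [529.0, 55.3, 63.0]
ee_rot: [-2.346, -2.063, -0.031]
force: [0.4, -0.3, -3.5]
opening: 13.1
finger_force: 53.7
```

play_rows:
  rows:
    - [0.007,0,0.0002,0,0,0,-1]
    - [0.006,0,0.0002,0,0,0,-1]
    - [0,0,0,0,0,0,-1]

```text
clock: 12.55
tcp_pos: [529.2, 57.3, 63.0]
ee_rot: [-2.346, -2.063, -0.031]
force: [0.4, -0.3, -2.9]
opening: 13.4
finger_force: 53.7
```

play_rows:
  rows:
    - [0.007,0,0.0002,0,0,0,-1]
    - [0.006,0,0.0002,0,0,0,-1]
    - [0,0,0,0,0,0,-1]

```text
clock: 12.8
tcp_pos: [529.5, 59.3, 63.0]
ee_rot: [-2.346, -2.063, -0.031]
force: [-0.2, -0.2, -3.4]
opening: 12.9
finger_force: 53.7
```

play_rows:
  rows:
    - [0.007,0,0.0002,0,0,0,-1]
    - [0.006,0,0.0002,0,0,0,-1]
    - [0,0,0,0,0,0,-1]

```text
clock: 13.05
tcp_pos: [529.7, 61.2, 63.0]
ee_rot: [-2.346, -2.063, -0.031]
force: [-0.2, 0.2, -3.4]
opening: 13.0
finger_force: 53.7
```

play_rows:
  rows:
    - [0.007,0,0.0002,0,0,0,-1]
    - [0.006,0,0.0002,0,0,0,-1]
    - [0,0,0,0,0,0,-1]

```text
clock: 13.3
tcp_pos: [530.0, 63.1, 62.9]
ee_rot: [-2.346, -2.063, -0.031]
force: [0.0, 0.1, -3.3]
opening: 13.5
finger_force: 53.7
```

play_rows:
  rows:
    - [0.007,0,0.0002,0,0,0,-1]
    - [0.006,0,0.0002,0,0,0,-1]
    - [0,0,0,0,0,0,-1]

```text
clock: 13.55
tcp_pos: [530.2, 64.0, 63.0]
ee_rot: [-2.348, -2.064, -0.028]
force: [-0.9, -9.2, -0.4]
opening: 13.4
finger_force: 54.1
```

Contact with the stop: 9 N, still under 10 N. I ease back to a light touch, then lower onto the runners.

play_rows:
  rows:
    - [-0.005,0,0,0,0,0,-1]
    - [0,0,0,0,0,0,-1]
    - [0,0,0,0,0,0,-1]

```text
clock: 13.8
tcp_pos: [530.2, 64.0, 62.9]
ee_rot: [-2.346, -2.063, -0.03]
force: [-0.6, -3.3, -2.9]
opening: 13.1
finger_force: 53.8
```

```bash
python3 -c "
from h import *
rk()"
```

```text
t 13.8 tcp [530.2  64.   62.9] xyaw 82.65 z [ 0.0034  0.0257 -0.9997] F [-0.6 -3.3 -2.9] T [-0.89  0.1  -0.06] open 13.1 ff 53.8
rack fwd -87.0 left -0.0 lead edge 110.0 underside 50.2 Ff -3.4 Fl 0.2
```

Light touch at 3.3 N. Now I lower in small steps.

play_rows:
  rows:
    - [-0.001,0,0.003,0,0,0,-1]
    - [0,0,0.002,0,0,0,-1]
    - [0,0,0,0,0,0,-1]
    - [0,0,0,0,0,0,-1]

```text
clock: 14.13
tcp_pos: [530.2, 63.9, 62.2]
ee_rot: [-2.346, -2.063, -0.031]
force: [-0.7, -5.1, -1.2]
opening: 12.9
finger_force: 54.0
```

```bash
python3 -c "
from h import *
rk()"
```

```text
t 14.13 tcp [530.2  63.9  62.2] xyaw 82.65 z [ 0.0034  0.0258 -0.9997] F [-0.7 -5.1 -1.2] T [-0.84  0.11  0.02] open 12.9 ff 54.0
rack fwd -87.1 left -0.0 lead edge 109.9 underside 49.5 Ff -5.2 Fl 0.0
```

play_rows:
  rows:
    - [-0.0015,0,0.003,0,0,0,-1]
    - [0,0,0.002,0,0,0,-1]
    - [0,0,0,0,0,0,-1]
    - [0,0,0,0,0,0,-1]

```text
clock: 14.47
tcp_pos: [530.0, 64.0, 61.4]
ee_rot: [-2.346, -2.063, -0.031]
force: [0.7, -0.4, -3.6]
opening: 12.9
finger_force: 53.7
```

```bash
python3 -c "
from h import *
rk()"
```

```text
t 14.47 tcp [530.   64.   61.4] xyaw 82.66 z [ 0.0032  0.0263 -0.9996] F [ 0.7 -0.4 -3.6] T [-0.49  0.03 -0.01] open 12.9 ff 53.7
rack fwd -87.0 left 0.1 lead edge 110.0 underside 48.7 Ff -0.3 Fl -0.7
```

play_rows:
  rows:
    - [0,0,0.003,0,0,0,-1]
    - [0,0,0.003,0,0,0,-1]
    - [0,0,0,0,0,0,-1]
    - [0,0,0,0,0,0,-1]

```text
clock: 14.8
tcp_pos: [530.1, 63.9, 60.6]
ee_rot: [-2.346, -2.063, -0.031]
force: [-1.0, -1.0, -1.6]
opening: 13.5
finger_force: 54.1
```

```bash
python3 -c "
from h import *
rk()"
```

```text
t 14.8 tcp [530.1  63.9  60.6] xyaw 82.66 z [ 0.0034  0.0262 -0.9997] F [-1.  -1.  -1.6] T [-0.3   0.13 -0.  ] open 13.5 ff 54.1
rack fwd -87.1 left 0.0 lead edge 109.9 underside 47.9 Ff -1.2 Fl 0.9
```

play_rows:
  rows:
    - [0,0,0.003,0,0,0,-1]
    - [0,0,0.003,0,0,0,-1]
    - [0,0,0,0,0,0,-1]
    - [0,0,0,0,0,0,-1]

```text
clock: 15.13
tcp_pos: [530.2, 63.8, 59.9]
ee_rot: [-2.346, -2.063, -0.031]
force: [-2.8, -4.1, 4.3]
opening: 13.1
finger_force: 55.0
```

```bash
python3 - <<'E'
from h import *
rk()
w=imaging.camera("wrist"); cv2.imwrite("pics/w6.png",w); s=imaging.camera("scene"); cv2.imwrite("pics/s6.png",s)
a=cv2.resize(s[120:230,310:440],(0,0),fx=3.3,fy=3.3,interpolation=2)
b=cv2.resize(w,(360,225)); cv2.imwrite("pics/ab6.png",np.hstack([a,cv2.copyMakeBorder(b,0,a.shape[0]-225,0,0,0)]))
E
```

```text
t 15.13 tcp [530.2  63.8  59.9] xyaw 82.65 z [ 0.0037  0.0259 -0.9997] F [-2.8 -4.1  4.3] T [-0.34  0.48  0.09] open 13.1 ff 55.0
rack fwd -87.2 left -0.0 lead edge 109.8 underside 47.2 Ff -4.5 Fl 2.2
```

View pics/ab6.png

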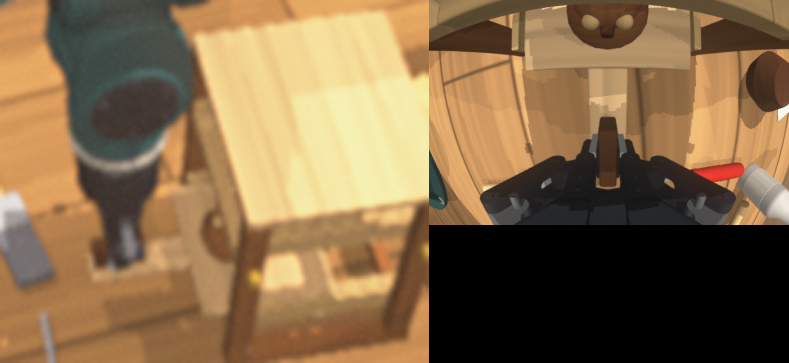

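The board sits between the runner fences at the mouth, which show at wrist-inset columns 518 and 697. It is touching at the runner fronts at a height that fits a nose-up tilt of about 1.5°, so my pitch correction was too much. I level it by undoing that pitch while raising the TCP 2.4 mm.

play_rows:
  rows:
    - [-0.002,0,-0.006,0,-0.004,0,-1]
    - [0,0,-0.005,0,-0.006,0,-1]
    - [0,0,-0.005,0,-0.0067,0,-1]
    - [0,0,0,0,0,0,-1]
    - [0,0,0,0,0,0,-1]
    - [0,0,0,0,0,0,-1]

```text
clock: 15.73
tcp_pos: [530.2, 63.8, 62.1]
ee_rot: [-2.359, -2.075, -0.001]
force: [-0.3, 2.2, 3.7]
opening: 13.2
finger_force: 54.9
```

```bash
python3 - <<'E'
from h import *
import cv2
rk()
c=imaging.calibration("wrist"); w=imaging.camera("wrist"); cv2.imwrite("pics/w7.png",w)
for r in(60,90,110): print(r,"L",w[r,145:190:2,2].tolist(),"R",w[r,450:495:2,2].tolist())
e=np.where(cv2.Sobel(cv2.cvtColor(w,6),cv2.CV_32F,0,1)[:,200]<-150)[0]; print(e)
E
```

```text
t 15.73 tcp [530.2  63.8  62.1] xyaw 82.67 z [ 4.e-04  5.e-04 -1.e+00] F [-0.3  2.2  3.7] T [0.83 0.07 0.03] open 13.2 ff 54.9
rack fwd -87.2 left -0.1 lead edge 109.8 underside 49.4 Ff 2.1 Fl 0.6
60 L [71, 153, 172, 172, 172, 173, 169, 116, 102, 104, 111, 105, 136, 148, 160, 159, 161, 160, 161, 160, 159, 162, 161] R [149, 150, 149, 150, 147, 147, 148, 137, 94, 95, 96, 140, 154, 155, 152, 154, 151, 87, 69, 67, 69, 69, 69]
90 L [69, 88, 108, 102, 102, 101, 101, 103, 108, 110, 106, 98, 112, 198, 216, 216, 216, 186, 179, 179, 178, 179, 178] R [178, 179, 179, 178, 178, 181, 180, 164, 101, 99, 91, 88, 86, 81, 81, 79, 78, 78, 79, 77, 80, 79, 76]
110 L [139, 150, 194, 232, 241, 241, 241, 240, 238, 237, 233, 173, 175, 185, 211, 210, 212, 210, 210, 206, 174, 173, 174] R [174, 176, 174, 176, 174, 174, 175, 166, 154, 154, 152, 153, 156, 220, 224, 224, 222, 222, 220, 219, 204, 203, 200]
[286 287 288 334 335]
```

Both side gaps are clear, and the nose now rests on the runners. I ease up half a millimetre and touch the stop again.

play_rows:
  rows:
    - [0,0,-0.004,0,0,0,-1]
    - [0.002,0,0,0,0,0,-1]
    - [0,0,0,0,0,0,-1]
    - [0,0,0,0,0,0,-1]

```text
clock: 16.12
tcp_pos: [530.2, 63.6, 62.6]
ee_rot: [2.359, 2.074, -0.0]
force: [0.2, -0.5, 2.8]
opening: 13.0
finger_force: 54.4
```

```bash
python3 -c "
from h import *
rk()"
```

```text
t 16.12 tcp [530.2  63.6  62.6] xyaw 82.65 z [ 0.e+00 -4.e-04 -1.e+00] F [ 0.2 -0.5  2.8] T [ 0.07 -0.06  0.06] open 13.0 ff 54.4
rack fwd -87.4 left -0.1 lead edge 109.6 underside 49.9 Ff -0.4 Fl -0.2
```

play_rows:
  rows:
    - [0.003,0,-0.001,0,0,0,-1]
    - [0,0,0,0,0,0,-1]
    - [0,0,0,0,0,0,-1]

```text
clock: 16.37
tcp_pos: [530.1, 64.0, 62.7]
ee_rot: [2.359, 2.074, -0.001]
force: [0.5, -1.6, 1.0]
opening: 13.6
finger_force: 54.3
```

play_rows:
  rows:
    - [0.002,0,0,0,0,0,-1]
    - [0,0,0,0,0,0,-1]
    - [0,0,0,0,0,0,-1]

```text
clock: 16.62
tcp_pos: [530.1, 64.1, 62.7]
ee_rot: [2.359, 2.074, -0.001]
force: [-0.0, -5.2, 0.5]
opening: 13.2
finger_force: 54.4
```

The board is touching the stop at 5 N, level on the runners. Release.

play_rows:
  rows:
    - [0,0,0,0,0,0,-0.6]
    - [0,0,0,0,0,0,-0.5]
    - [0,0,0,0,0,0,-0.3]
    - [0,0,0,0,0,0,-0.1]
    - [0,0,0,0,0,0,0]
    - [0,0,0,0,0,0,0]
    - [0,0,0,0,0,0,0]
    - [0,0,0,0,0,0,0]

```text
clock: 17.28
tcp_pos: [530.2, 64.6, 62.8]
ee_rot: [-2.359, -2.075, -0.0]
force: [-1.0, -0.5, -0.2]
opening: 42.5
finger_force: 0.0
```

```bash
python3 - <<'E'
from h import *
rk()
w=imaging.camera("wrist"); cv2.imwrite("pics/w8.png",w)
def rear(im): return [int(np.argmax(np.abs(cv2.Sobel(cv2.GaussianBlur(cv2.cvtColor(im,6),(5,5),0),cv2.CV_32F,0,1)[60:160,c]))+60) for c in(200,230,260,390,420,440)]
def sides(im): return [int(np.argmax(np.abs(cv2.Sobel(cv2.GaussianBlur(cv2.cvtColor(im,6),(5,5),0),cv2.CV_32F,1,0)[85:100].mean(0))[a:b])+a) for a,b in((150,190),(445,490))]
for n in("w6","w7","w8"):
    im=cv2.imread(f"pics/{n}.png"); print(n,rear(im),sides(im))
E
```

```text
t 17.28 tcp [530.2  64.6  62.8] xyaw 82.66 z [-0.  0. -1.] F [-1.  -0.5 -0.2] T [-0.01 -0.02  0.01] open 42.5 ff 0.0
rack fwd -86.4 left 0.0 lead edge 110.6 underside 50.1 Ff -0.6 Fl 0.9
w6 [122, 121, 62, 119, 121, 122] [170, 465]
w7 [122, 120, 62, 119, 121, 122] [170, 465]
w8 [123, 122, 63, 121, 122, 124] [170, 464]
```

play_rows:
  rows:
    - [0,0,-0.03,0,0,0,0]
    - [0,0,-0.06,0,0,0,0]
    - [0,0,-0.1,0,0,0,0]
    - [0,0,-0.1,0,0,0,0]
    - [0,0,-0.1,0,0,0,0]
    - [-0.15,0,0,0,0,0,0]
    - [-0.2,0,0,0,0,0,0]
    - [-0.2,0,0,0,0,0,0]
    - [0,0,0,0,0,0,0]
    - [0,0,0,0,0,0,0]

```text
clock: 18.17
tcp_pos: [519.7, -18.3, 122.1]
ee_rot: [2.361, 2.072, 0.001]
force: [0.7, 1.3, -0.6]
opening: 42.4
finger_force: 0.0
```

```bash
python3 - <<'E'
from h import *
rk()
import json
c=imaging.calibration("wrist"); w=imaging.camera("wrist"); cv2.imwrite("pics/w9.png",w)
g=cv2.cvtColor(w,6)
# predicted rear corners/rib (rack fwd -22, z58) from last tool-held pose
p=np.array([530.1,64.1]); f=np.array([np.cos(np.radians(82.66)),np.sin(np.radians(82.66))]); n=np.array([-f[1],f[0]])
for nm,x,y,z in(("rearR",67,-75,58),("rearL",67,75,58),("rib rear",-25,0,94),("rib front",25,0,94)):
    print(nm,np.round(fproj(c,[*(p+f*x+n*y),z]),1))
gx=cv2.Sobel(cv2.GaussianBlur(g,(5,5),0),cv2.CV_32F,0,1)
for col in(270,285,350,365): 
    s=np.abs(gx[:,col]); print(col,[(int(r),int(gx[r,col])) for r in np.argsort(s)[::-1][:4]])
E
```

```text
t 18.17 tcp [519.7 -18.3 122.1] xyaw 82.53 z [ 8.e-04 -0.e+00 -1.e+00] F [ 0.7  1.3 -0.6] T [ 0.05  0.05 -0.01] open 42.4 ff 0.0
rack fwd -170.0 left -0.1 lead edge 27.0 underside 109.4 Ff 1.4 Fl -0.5
rearR [424.    7.2]
rearL [209.    7.9]
rib rear [316.6 134.6]
rib front [316.4  45.8]
270 [(331, -210), (239, -194), (240, -189), (330, -180)]
285 [(317, -177), (331, -164), (332, -160), (316, -151)]
350 [(331, -151), (332, -147), (189, 122), (188, 115)]
365 [(239, -193), (331, -183), (240, -182), (330, -145)]
```

```bash
python3 - <<'E'
from h import *
w=cv2.imread("pics/w9.png"); g=cv2.cvtColor(w,6)
for c in(225,255,385,410): print(c,g[0:20,c].tolist())
print("rib col",g[120:150,316].tolist()); print("rib row",g[110,298:336].tolist())
r7=g[3].astype(int); print("L",r7[195:225:2].tolist(),"R",r7[410:440:2].tolist())
a=cv2.imread("pics/top0.png");b=imaging.camera("top"); d=cv2.absdiff(a,b).max(2); m=(d>45).astype(np.uint8)
m=cv2.morphologyEx(m,cv2.MORPH_OPEN,np.ones((3,3)))
for s in cv2.connectedComponentsWithStats(m)[2][1:]:
    if s[4]>25: print(s)
E
```

```text
225 [125, 126, 129, 130, 123, 113, 96, 79, 76, 90, 101, 99, 102, 106, 109, 110, 111, 110, 112, 111]
255 [129, 121, 109, 93, 81, 74, 78, 78, 80, 79, 79, 79, 80, 81, 80, 81, 80, 80, 79, 79]
385 [128, 118, 104, 87, 70, 70, 81, 87, 87, 88, 89, 87, 88, 87, 88, 88, 89, 88, 90, 89]
410 [120, 119, 120, 116, 107, 96, 77, 70, 72, 85, 87, 89, 88, 88, 86, 89, 87, 88, 88, 89]
rib col [56, 58, 57, 58, 56, 57, 56, 56, 56, 54, 57, 56, 57, 56, 54, 66, 97, 114, 117, 116, 116, 117, 119, 117, 118, 118, 115, 116, 118, 117]
rib row [159, 160, 162, 160, 160, 148, 100, 63, 51, 56, 56, 57, 56, 56, 58, 55, 57, 57, 55, 57, 55, 56, 58, 56, 58, 55, 58, 58, 55, 53, 51, 67, 127, 138, 138, 140, 141, 139]
L [43, 45, 43, 41, 44, 46, 45, 54, 120, 126, 128, 129, 128, 128, 129] R [116, 117, 118, 118, 118, 119, 117, 63, 43, 41, 43, 44, 44, 42, 45]
[  103   168   248   232 16768]
[ 366  180   61   63 1810]
[249 209   7  23 104]
[416 217  35  18 254]
[ 458  217   63   43 1555]
[489 220  12  11  79]
[ 465  271   66   35 1054]
[467 305  66   7 358]
[ 332  310  139   90 7493]
[ 503  313  137   87 7466]
[288 321  13   9  78]
[280 323   8   9  42]
[259 328  47  21 298]
[262 365   8   7  39]
[473 371  13   4  46]
[271 373  38  26 304]
[631 393   9   7  55]
```

The board lies flat, with its rib within about 0.5 mm of where it touched the stop. The arm is clear, so I let it settle and hand in.

play_rows:
  rows:
    - [0,0,0,0,0,0,0]
    - [0,0,0,0,0,0,0]
    - [0,0,0,0,0,0,0]
    - [0,0,0,0,0,0,0]

```text
clock: 18.6
tcp_pos: [519.7, -16.8, 121.3]
ee_rot: [-2.358, -2.076, 0.0]
force: [-0.2, -0.7, 0.1]
opening: 42.7
finger_force: 0.0
```

```bash
python3 -c "
from h import *
print(ctrl.finish_job())"
```

```text
the job is handed in; nothing more can be done
None
```

I slid the owl board onto the lower runners, lying flat against the depth stop (highest reading there about 9 N), then released it and handed in at 18.6 s; the hand-in returned no verdict.

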